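# Walk a bearing cup into the shaker's bearing housing

## Robot

A 6-joint arm with a two-finger parallel gripper is mounted at the origin on a cart in front of the work surface, level with it; the furniture and walls round the work are solid. World frame = base frame: x ahead of the robot, y to its left, z up, the work surface at z = 0. Lengths are in m, angles in rad, forces in N, time in s.
With the tool pointing down it reaches from about 0.25 to 0.725 m from the base axis. Payload 4 kg.
Tool frame: the origin (TCP) lies at the very end of the fingers, on their centre line; the grasp point (between the pads) lies 19 mm behind it; z points along the fingers, y is the line along which they close (so a half turn about z gives the same grasp; the last joint's range is limited). The gripper opens to 85 mm and grips with 20 to 120 N. Pads are 22 mm wide; open, the fingers measure 114 mm over their backs; the gripper's body (76 mm by 85 mm) begins 54 mm behind the grasp point. The pads swing forward as they close: fully open they stand 13 mm farther back than shut.
Start: joints at [-1.314, 0.241, 0.005, 1.335, 0, 1.571], TCP at [0.127, -0.484, 0.208] pointing down, gripper open.
Joint ranges: [-2.72, 2.72], [-1.05, 1.87], [-1.09, 1.28], [-1.99, 2.15], [-1.42, 1.44], [-3.14, 3.14]. Speed limits (rad/s): [2.79, 2.79, 3.14, 3.14, 3.14, 3.14].

## Interface

Orientations are given as a unit quaternion [x, y, z, w].
In Python, from workcell import bot, vision, workorder gives the robot as it stands.
- The arm moves only by the shell command python3 -m creep 'ROWS' [OPENING]. ROWS is JSON, a list of rows, each a list of 2 entries, a list of its own where there are three numbers: the shift along the tool's x, y, z in mm, then the turn, a rotation vector about the tool's x, y, z in rad. In form: [[[dx, dy, dz], [wx, wy, wz]], ...]. A call has 1 to 12 rows; each row shifts and turns the commanded pose from where the row before left it, along the tool's axes as they then stand; what a row does not reach is not made up. A row lasts 1/8 s, in which the tool goes at most 62.5 mm and 10.7 degrees, less where a joint would pass 70% of its speed; a pose out of reach is approached as far as the arm can. A call is refused whole if a number of a shift passes 62.5 or a number of a turn 0.188, either way. A call with a gripper value outside its range is refused whole. OPENING is the finger opening in mm, from 0 to 85.4, set as the call begins (- or left out, the last holds). The fingers move at their own pace and stop on an object; the grip force is fixed at half the most. Time passes only in rows, so rows that do not move let the fingers close. It gives the time, the measured TCP pose, the force, the opening and the grip force at its end, in the units of the state.
- bot.get_obs(): the state, without advancing time (a new reading comes with each control period).
- vision.camera(name): name is "scene" or "side" or "wrist"; returns a dict with "image" (480x640x3 uint8, blue, green, red), "z_map" (480x640 float32, m along the optical axis (not along the pixel's ray), 0 where there is no reading), "K" (3x3 intrinsics, pixels), "rvec" (rotation vector, rad) and "tvec" (3), from world to camera coordinates, as OpenCV has them; the wrist camera has in their place "tool_from_camera" (4x4, takes a point from camera to tool coordinates, whose origin is the TCP and whose axes are the flange's). Camera axes: x right, y down, z forward; pixel columns grow to the right and rows downward; lengths in m; the calibration is good to about 2 mm. A picture is of the moment at which its call begins: read the wrist's pose just before it.
- workorder.job_done(): hands the job in; it is judged then, once.
Trained networks look in a picture, given as the dict that the camera call returned (one of the last four; its "shot" number tells which), for a name from the list of things; names that differ only in an ending like _2 or _b are one class to them, and where a whole thing is asked for, a point or a joint stands for the part that bears it (a point fixed in the world has none). Each returns a list of dicts, best first, with "score" (0 to 1); they miss things now and then, are a little off and sometimes report something else, mostly with a low value. They report only what shows in the picture. A call takes as long as a camera call. They do not tell look-alikes from the thing itself.
- vision.spot_in(picture, query): "position" ([column, row] in pixels, amid what is visible of it).
- vision.place_of(picture, query): "position" ([column, row] in pixels: a listed point, or the origin of a listed thing).
The state is a dict: "clock": time; "joint_pos": joint angles; "joint_vel": joint speeds; "tau": joint torques, N m; "eef_pos": TCP position; "tool_rot": TCP orientation; "ft_force": force on the tool from outside, world axes, zero at the start; "ft_torque": the same for the moment, N m; "grip_width": finger opening in m; "grasp_force": force on a finger pad.
Only numpy, scipy, OpenCV 4.12 (cv2) and the standard library are available. Lean on these libraries where they do the work, as an engineer would, in place of code of your own. Each camera call takes 0.05 s, during which the arm holds its last target. There are 200 camera calls.

## Task

Stand the flanged bearing cup upright in the mouth of the shaker's bearing housing and let go of it, then press it home a little at a time on opposite sides of its rim, all the way round, so that it goes in without cocking until the flange sits flush on the housing. Never push harder than 23 N, and leave the beaker, the marker pen and the amber bottle where they stand.

Things in the scene. Friction and masses are not known exactly. Their poses are not given: they have to be found in the camera images.
- cup_center (a point): Steel bearing cup, 38.5 mm high, standing upright on the bench on its narrow end. This point: on its axis, half-way up the wide top part, 30.5 mm above the foot. Grip it across the outside of the head, 62 mm in diameter. From the foot up: plain pilot 39 mm across (3 mm), chamfer to 41 mm, slow taper to 44 mm at 17 mm, plain barrel to 22.5 mm, then the head. About 0.3 kg.
- cup_head: The cup's head (flange): steel disc, 62 mm in diameter, 12 mm thick. Origin at the centre of its flat underside, the face that must come to lie on the housing's mouth; z is the cup's axis, up.
- cup_rim: The raised ring on top of the head, where the cup is pressed: 59 mm outside, 46 mm inside, 4 mm high; middle of the ring 26.5 mm from the axis. Origin at the centre of the ring's top plane, 16 mm above the head's underside; z is the cup's axis, up.
- housing_mouth (a point): Centre of the mouth (top face) of the bearing housing: upright aluminium barrel, 60 mm outside, mouth 60 mm above the bench, on a grey 96 mm square base plate screwed down. The bore (48 mm) has 8 sprung steel leaves 5 mm below the mouth that grip the cup: set in and released, its head stays 8 to 12 mm above the mouth. Near the end one side slides at 12 to 20 N; a square push needs over 27 N.
- barrel (a joint): How far the housing's barrel has sunk on its stiff sprung mount, in m: 0 when free, it begins to sink at 2 N and goes 0.025 mm further for each newton pushed down on it (0.65 mm at about 25 N beside the cup's weight).
- beaker: Clear plastic beaker, 64 mm wide, 72 mm high, a bystander beyond the work. Origin at the centre of its underside.
- marker: White marker pen with a black cap, 136 mm long and 14 mm thick, lying between housing and cup, a bystander. Origin at the middle of its underside, x along it.
- amber: Amber reagent bottle with a black cap, 55 mm wide, 115 mm high, a bystander. Origin at the centre of its underside.
Not all that is in view belongs to the job. Several things look just like the part that bears cup_center: the one meant starts farthest to the robot's left. What is shaped like the part that bears housing_mouth but green is not meant.

How it is judged:
On the way:
1. the cup has been set in the mouth of the housing, its head still above it, and let go (horizontal distance between cup_head and housing_mouth below 0.003 m and z of cup_head in the frame of housing_mouth between 0.006 and 0.0145 m and contact force between the fingers and cup_head below 0.1 N), for 0.2 s.
At the end, for the whole second after the job is handed in: the cup is fully home: the head's underside within 1 mm of the housing's mouth and on its axis within 2 mm, upright within 0.025 rad (z of cup_head in the frame of housing_mouth below 0.001 m and horizontal distance between cup_head and housing_mouth below 0.002 m and angle between cup_head's own z axis and vertical below 0.025 rad); the robot touches nothing.
It fails at once if the housing's stiff sprung mount is pushed down by over 0.65 mm (a push of about 25 N) (value of joint barrel above 0.00065 m).
It fails at once if the cup cocks by more than 8 degrees in the bore (angle between cup_head's own z axis and vertical above 0.14 rad and z of cup_head in the frame of housing_mouth below 0.0145 m and horizontal distance between cup_head and housing_mouth below 0.015 m).
It fails at once if the beaker, the marker pen or the amber bottle is moved by over 2 cm (distance of any of beaker, marker, amber from where it was at the start of the episode above 0.02 m).
It also fails if it takes over 69 s, if anything falls off the work surface, if the arm or the gripper's body presses on something with over 40 N, if the wrist force passes 120 N, or if a joint passes its speed limit or range.

## Working session

There is one attempt and no reset: what is moved stays moved. The work goes in short steps, Python scripts to look and compute and a shell command to move; the robot and the scene stay as the last step left them, time stands still between calls to the robot, and variables do not carry over. Pictures are saved under pics/ and viewed, at most 10 in all, crops included, and the job is handed in when it is done.

```bash
mkdir -p pics; ls; cat > h.py <<'E'
import numpy as np, cv2
from scipy.spatial.transform import Rotation as R
from workcell import bot, vision, workorder
def extr(p, o=None):
    """world_from_camera R,t"""
    if 'rvec' in p:
        r=cv2.Rodrigues(np.array(p['rvec'],float))[0]; return r.T, -r.T@np.array(p['tvec'],float).ravel()
    T=np.array(p['tool_from_camera']); Rt=R.from_quat(o['tool_rot']).as_matrix()
    return Rt@T[:3,:3], Rt@T[:3,3]+np.array(o['eef_pos'])
def ray(p,uv,o=None):
    r,t=extr(p,o); d=np.linalg.inv(p['K'])@np.array([uv[0],uv[1],1.]); return t, r@d
def at_z(p,uv,z,o=None):
    t,d=ray(p,uv,o); return t+d*(z-t[2])/d[2]
def by_depth(p,uv,o=None):
    t,d=ray(p,uv,o); return t+d*p['z_map'][int(round(uv[1])),int(round(uv[0]))]
def cloud(p,o=None):
    r,t=extr(p,o); v,u=np.mgrid[:480,:640]; d=np.stack([u,v,np.ones_like(u)],-1)@np.linalg.inv(p['K']).T
    return (d*p['z_map'][...,None])@r.T+t
E
python3 - <<'E'
from h import *
o=bot.get_obs(); print(o)
for n in ['scene','side']:
    p=vision.camera(n); cv2.imwrite(f'pics/{n}0.png',p['image'])
    print(n, 'cam at',extr(p)[1].round(3))
    for q,z in [('cup_center',.0305),('housing_mouth',.06),('beaker',0),('marker',0),('amber',0)]:
        for d in vision.place_of(p,q): print(q,round(d['score'],2),np.round(d['position']),at_z(p,d['position'],z).round(3))
E
```

```text
pics
{'clock': 0.0, 'joint_pos': array([-1.31401032e+00,  2.41426246e-01,  3.73986422e-03,  1.33522239e+00,
        2.50141754e-05,  1.57078195e+00]), 'joint_vel': array([-0.00111227, -0.00021182, -0.00102995, -0.00045218,  0.00095089,
       -0.00124348]), 'tau': array([ 3.31550355e-04, -3.72317111e+01,  2.52408028e+01,  1.70394592e-02,
       -1.05271949e-04, -1.08523503e-05]), 'eef_pos': array([ 0.12682092, -0.48294232,  0.20691237]), 'tool_rot': array([ 9.91767463e-01,  1.28047586e-01, -1.22827364e-04, -1.04912894e-03]), 'ft_force': array([-0.44444338, -0.04119684,  0.08949736]), 'ft_torque': array([ 0.04001498, -0.01185969,  0.00157464]), 'grasp_force': 0.0, 'grip_width': 0.08502665435356227}
scene cam at [0.082 0.416 0.864]
cup_center 0.93 [261. 202.] [ 0.785 -0.02   0.03 ]
cup_center 0.88 [299. 296.] [0.541 0.074 0.03 ]
cup_center 0.78 [421. 302.] [ 0.382 -0.087  0.031]
housing_mouth 0.87 [392. 236.] [ 0.514 -0.143  0.06 ]
housing_mouth 0.74 [400. 179.] [ 0.616 -0.275  0.06 ]
beaker 0.89 [301. 243.] [ 0.66  -0.028  0.   ]
marker 0.67 [349. 299.] [ 0.489 -0.007 -0.   ]
amber 0.57 [199. 307.] [0.666 0.222 0.   ]
side cam at [ 0.315 -0.44   0.954]
cup_center 0.84 [391. 207.] [ 0.783 -0.029  0.03 ]
cup_center 0.83 [252. 314.] [ 0.383 -0.075  0.03 ]
cup_center 0.67 [274. 225.] [0.531 0.082 0.03 ]
housing_mouth 0.81 [322. 298.] [ 0.516 -0.137  0.06 ]
housing_mouth 0.67 [405. 326.] [ 0.617 -0.279  0.06 ]
marker 0.58 [282. 274.] [ 0.486 -0.021  0.   ]
amber 0.74 [288. 165.] [0.659 0.231 0.   ]
```

View pics/scene0.png

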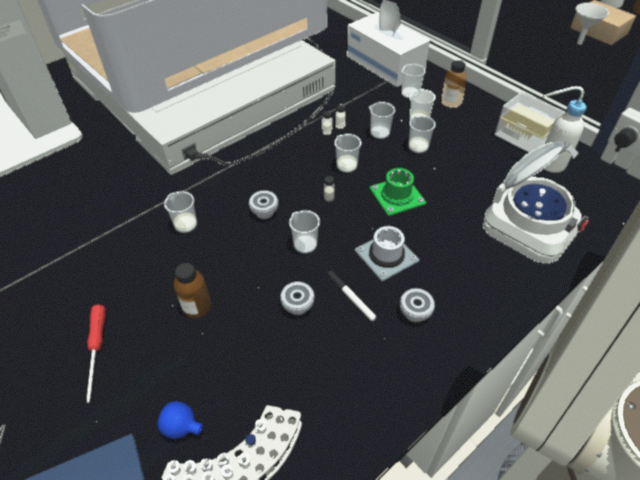

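```bash
python3 - <<'E'
import cv2
a=cv2.imread('pics/scene0.png')[160:360,180:480]
cv2.imwrite('pics/crop0.png',cv2.resize(a,(800,533),interpolation=cv2.INTER_CUBIC))
E
```

```text
(no output)
```

View pics/crop0.png

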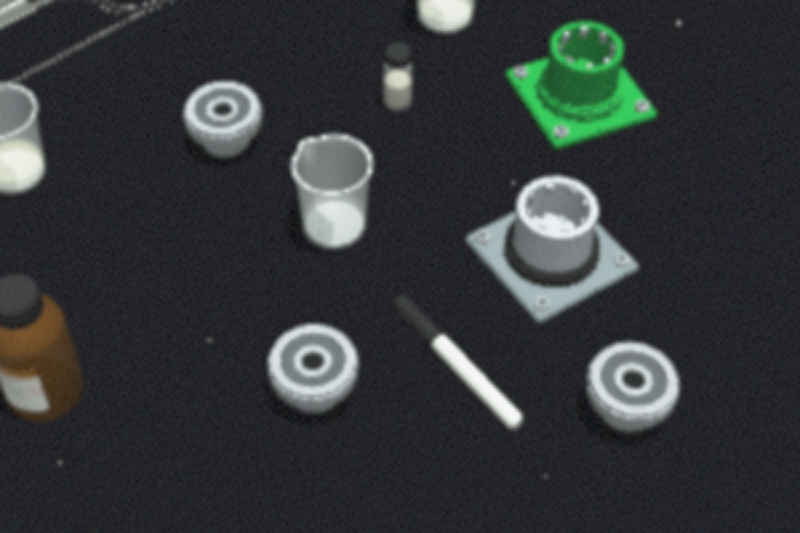

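The candidate cups are at px (261,202), (299,296) and (421,302), with y ≈ -0.02, +0.078 and -0.08. The one at (299,296) is farthest left, and the crop confirms it is an upright cup like the other two. The housing meant is the grey one at (392,236). The green one at (400,185) is a decoy. The marker lies at (333,275)–(374,318), the beaker at (304,232) and the amber bottle at (190,290).

```bash
python3 -m creep '[[[45,-36,0],[0,0,0]],[[45,-36,0],[0,0,0]],[[45,-36,0],[0,0,0]],[[45,-36,0],[0,0,0]],[[45,-36,0],[0,0,0]],[[45,-36,0],[0,0,0]],[[45,-36,0],[0,0,0]],[[45,-36,0],[0,0,0]],[[45,-36,0],[0,0,0]],[[45,-36,0],[0,0,0]],[[45,-36,0],[0,0,0]],[[30,-36,0],[0,0,0]]]' 85
cat > look.py <<'E'
from h import *
import sys
o=bot.get_obs(); p=vision.camera('wrist'); cv2.imwrite(f'pics/{sys.argv[1]}.png',p['image'])
print(o['clock'],o['eef_pos'],o['joint_pos'].round(2)); print(p['tool_from_camera'].round(3).tolist())
for q,z in [('cup_center',.0305),('cup_rim',.0385),('housing_mouth',.06),('marker',0)]:
    for d in vision.place_of(p,q): print(q,round(d['score'],2),np.round(d['position']),at_z(p,d['position'],z,o).round(4))
np.savez('/tmp/w.npz',c=cloud(p,o),z=p['z_map'])
E
python3 look.py w1
```

```text
clock: 2.1
eef_pos: [0.5265, 0.0695, 0.2076]
tool_rot: [0.992, 0.128, 0.0, 0.0]
ft_force: [0.7, -0.7, -0.2]
grip_width: 0.0851
grasp_force: 0.0
2.1 [0.52645754 0.06953556 0.20764226] [ 0.13  0.3   0.09  1.36 -0.    3.02]
[[-0.0, -0.963, -0.271, 0.068], [1.0, -0.0, 0.0, 0.0], [-0.0, -0.271, 0.963, -0.167], [0.0, 0.0, 0.0, 1.0]]
cup_center 0.62 [316. 194.] [0.5395 0.0784 0.0305]
cup_center 0.62 [430. 389.] [ 0.3793 -0.0796  0.0305]
cup_rim 0.74 [316. 191.] [0.543  0.0794 0.0385]
cup_rim 0.62 [432. 392.] [ 0.382  -0.0788  0.0385]
housing_mouth 0.8 [557. 294.] [ 0.5136 -0.1395  0.06  ]
marker 0.97 [394. 261.] [ 0.4896 -0.0124  0.    ]
marker 0.69 [471.  99.] [ 0.6513 -0.0336  0.    ]
```

```bash
cat > fit.py <<'E'
from h import *
import sys
# fit.py x y rmax zlo zhi : top plane points -> enclosing circle
x,y,rm,zl,zh=map(float,sys.argv[1:6]); c=np.load('/tmp/w.npz')['c'].reshape(-1,3)
c=c[np.load('/tmp/w.npz')['z'].ravel()>0]
q=c[np.hypot(c[:,0]-x,c[:,1]-y)<rm]; q=q[(q[:,2]>zl)&(q[:,2]<zh)]
print('n',len(q),'zmean',q[:,2].mean().round(4),'zpct',np.percentile(q[:,2],[5,50,95]).round(4),'bbox mid',((q.min(0)+q.max(0))/2).round(4),'size',np.ptp(q,axis=0).round(4))
print('enclosing',cv2.minEnclosingCircle(q[:,:2].astype(np.float32)))
A=np.c_[q[:,:2],np.ones(len(q))]; s=np.linalg.lstsq(np.c_[q[:,:2],np.ones(len(q))],q[:,2],rcond=None)[0]; print('slope',s[:2].round(4))
E
python3 fit.py .541 .078 .045 .032 .05; python3 fit.py .514 -.139 .045 .052 .07
python3 -m creep '[[[0,0,0],[0,0,-0.175]],[[0,0,0],[0,0,-0.175]],[[0,0,0],[0,0,-0.175]],[[0,0,0],[0,0,-0.175]],[[0,0,0],[0,0,-0.175]],[[0,0,0],[0,0,-0.175]],[[0,0,0],[0,0,-0.175]],[[0,0,0],[0,0,-0.175]],[[0,0,0],[0,0,-0.175]],[[0,0,0],[0,0,0]]]'
python3 look.py w2;python3 fit.py .541 .078 .045 .032 .05
```

```text
n 4102 zmean 0.0374 zpct [0.0349 0.0371 0.0401] bbox mid [0.5409 0.0784 0.037 ] size [0.0617 0.0614 0.0099]
enclosing ((0.5408165454864502, 0.0784219354391098), 0.031050141900777817)
slope [-0.0042 -0.0015]
n 2212 zmean 0.0589 zpct [0.0533 0.06   0.0617] bbox mid [ 0.515  -0.1362  0.0577] size [0.0589 0.0599 0.0113]
enclosing ((0.5145248174667358, -0.13666118681430817), 0.030771529302001)
slope [-0.0028 -0.0056]
clock: 3.6
eef_pos: [0.5246, 0.066, 0.2082]
tool_rot: [0.611, 0.792, 0.0, 0.0]
ft_force: [0.0, -0.2, -1.9]
grip_width: 0.0852
grasp_force: 0.0
3.6 [0.52456616 0.06604067 0.20819411] [ 0.13  0.3   0.08  1.36 -0.    1.44]
[[-0.0, -0.962, -0.271, 0.068], [1.0, -0.0, -0.0, -0.0], [0.0, -0.271, 0.962, -0.167], [0.0, 0.0, 0.0, 1.0]]
cup_center 0.86 [348. 200.] [0.5426 0.0806 0.0305]
cup_center 0.8 [140. 319.] [ 0.3833 -0.0786  0.0305]
cup_center 0.8 [556. 362.] [ 0.7821 -0.0222  0.0305]
cup_rim 0.7 [558. 368.] [ 0.7809 -0.0238  0.0385]
cup_rim 0.69 [343. 203.] [0.5385 0.0779 0.0385]
cup_rim 0.62 [132. 323.] [ 0.3797 -0.0795  0.0385]
housing_mouth 0.94 [259. 425.] [ 0.5167 -0.142   0.06  ]
marker 0.83 [268. 269.] [ 0.4881 -0.0109  0.    ]
n 4018 zmean 0.0374 zpct [0.0351 0.0371 0.0401] bbox mid [0.5412 0.0787 0.0367] size [0.0613 0.0616 0.0092]
enclosing ((0.5413029789924622, 0.07864981144666672), 0.031010137870907784)
slope [ 0.0026 -0.0056]
```

View pics/w2.png

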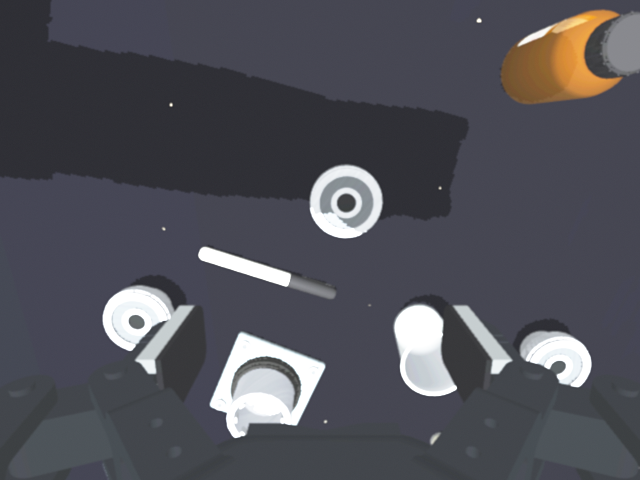

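The target cup is at px (346,202), the marker pen at (200–335, 255–292) and the grey housing at (262,400). The beaker is at (430,350), near the right finger in view but far off in depth.

```bash
python3 -m creep '[[[4,10,25],[0,0,0]],[[4,9,35],[0,0,0]],[[0,0,35],[0,0,0]],[[0,0,0],[0,0,0]]]'
python3 - <<'E'
from h import *
o=bot.get_obs(); p=vision.camera('wrist'); c=cloud(p,o); Rt=R.from_quat(o['tool_rot']).as_matrix(); t=(c-o['eef_pos'])@Rt
m=(p['z_map']>0)&(p['z_map']<.25)&(abs(t[...,0])<.016)&(abs(t[...,1])<.07)&(abs(t[...,1])>.035)
q=t[m]; 
for s in (1,-1):
    k=q[(q[:,1]*s>0)]; print(s,len(k),np.percentile(k,[1,50,99],axis=0).round(4).tolist())
np.savez('/tmp/w.npz',c=c,z=p['z_map']); print(o['eef_pos'])
E
python3 fit.py .541 .078 .045 .032 .05
```

```text
clock: 4.35
eef_pos: [0.5386, 0.0799, 0.1099]
tool_rot: [0.609, 0.793, -0.003, -0.002]
ft_force: [-0.5, -0.1, -0.2]
grip_width: 0.085
grasp_force: 0.0
1 16686 [[-0.0104, 0.0373, -0.1054], [0.0067, 0.0533, -0.0892], [0.0145, 0.0687, -0.0411]]
-1 17245 [[-0.0102, -0.0691, -0.1066], [0.0069, -0.0545, -0.0895], [0.0145, -0.0379, -0.0409]]
[0.53861856 0.07987545 0.10993244]
n 7315 zmean 0.0374 zpct [0.0351 0.0371 0.04  ] bbox mid [0.541  0.0795 0.0367] size [0.0615 0.0605 0.0093]
enclosing ((0.5410662293434143, 0.07877985388040543), 0.031029360368847847)
slope [ 0.003  -0.0088]
```

```bash
python3 -m creep '[[[-2,2,30],[0,0,0]],[[0,0,35],[0,0,0]],[[0,0,25],[0,0,0]],[[0,0,0],[0,0,0]],[[0,0,0],[0,0,0]]]'
python3 - <<'E'
from h import *
o=bot.get_obs(); p=vision.camera('wrist'); c=cloud(p,o); Rt=R.from_quat(o['tool_rot']).as_matrix(); t=(c-o['eef_pos'])@Rt
m=(p['z_map']>0)&(abs(t[...,0])<.016)&(abs(t[...,1])<.07)&(abs(t[...,1])>.036)&(c[...,2]>.012)
q=t[m]; 
for s in (1,-1):
    k=q[(q[:,1]*s>0)]; print(s,len(k),np.percentile(k,[90,99,100],axis=0)[:,2].round(4).tolist())
np.savez('/tmp/w.npz',c=c,z=p['z_map']); print(o['eef_pos'])
cv2.imwrite('pics/w3.png',p['image'])
E
python3 fit.py .541 .078 .045 .032 .05
```

```text
clock: 5.03
eef_pos: [0.5456, 0.079, 0.025]
tool_rot: [0.609, 0.793, 0.001, 0.001]
ft_force: [0.3, 0.1, -0.3]
grip_width: 0.0848
grasp_force: 0.0
1 16617 [-0.0554, -0.0409, -0.0362]
-1 17214 [-0.056, -0.0412, -0.0365]
[0.5456352  0.07900982 0.0249961 ]
n 15899 zmean 0.0374 zpct [0.0351 0.037  0.0399] bbox mid [0.5409 0.0793 0.0366] size [0.0617 0.0611 0.0091]
enclosing ((0.5408905744552612, 0.07905003428459167), 0.031019188463687897)
slope [ 0.0018 -0.0101]
```

View pics/w3.png

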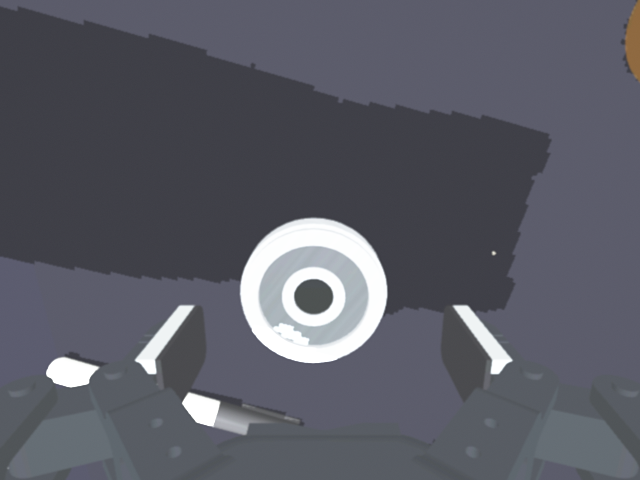

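The cup is centred between the fingers at px (313,292). The fingertips are at px (190,308) and (462,308). The marker lies under the left finger's arm at (60–300, 370–425), so I'll check where the tips end and how much room the marker has.

```bash
python3 - <<'E'
from h import *
o=bot.get_obs(); p=vision.camera('wrist'); c=cloud(p,o); Rt=R.from_quat(o['tool_rot']).as_matrix(); t=(c-o['eef_pos'])@Rt
for uv in [(190,312),(180,325),(150,358),(200,320),(200,345),(180,390),(465,312),(490,358),(448,320),(448,350),(70,372),(240,412),(300,421)]:
    print(uv,'tool',t[uv[1],uv[0]].round(4),'world',c[uv[1],uv[0]].round(4))
print(o['eef_pos'])
E
```

```text
(190, 312) tool [ 0.0105 -0.0442 -0.0464] world [0.5001 0.0778 0.0713]
(180, 325) tool [ 0.0107 -0.0443 -0.0559] world [0.5    0.0779 0.0808]
(150, 358) tool [ 0.0104 -0.046  -0.0737] world [0.4983 0.0772 0.0986]
(200, 320) tool [ 0.0053 -0.0428 -0.0417] world [0.5029 0.0731 0.0666]
(200, 345) tool [-0.0025 -0.0425 -0.0449] world [0.5052 0.0656 0.0698]
(180, 390) tool [-0.0058 -0.0428 -0.0648] world [0.5057 0.0623 0.0898]
(465, 312) tool [ 0.0105  0.0462 -0.0464] world [0.5875 0.1011 0.0717]
(490, 358) tool [ 0.0105  0.0434 -0.0739] world [0.5847 0.1003 0.0992]
(448, 320) tool [ 0.0056  0.0423 -0.0423] world [0.585  0.0953 0.0676]
(448, 350) tool [-0.0038  0.042  -0.046 ] world [0.5871 0.0862 0.0713]
(70, 372) tool [-0.0508 -0.1296  0.0117] world [ 0.4337 -0.0034  0.0129]
(240, 412) tool [-0.078  -0.0452  0.0156] world [ 0.5223 -0.008   0.0094]
(300, 421) tool [-0.0907 -0.0136  0.0239] world [ 0.5562 -0.0121  0.0012]
[0.54578932 0.07903231 0.02512024]
```

```bash
python3 - <<'E'
from h import *
o=bot.get_obs(); print(o['eef_pos'],o['grip_width']); Rt=R.from_quat(o['tool_rot']).as_matrix()
for n in ('side','scene'):
    p=vision.camera(n); c=cloud(p); t=(c-o['eef_pos'])@Rt
    for s in (1,-1):
        m=(p['z_map']>0)&(abs(t[...,0])<.015)&(t[...,1]*s>.038)&(t[...,1]*s<.062)
        z=np.sort(t[m][:,2]); print(n,s,len(z),np.histogram(z,np.arange(-.1,.04,.01)))
    u,v=[int(k) for k in (p['K']@(extr(p)[0].T@(o['eef_pos']-extr(p)[1])))[:2]/(extr(p)[0].T@(o['eef_pos']-extr(p)[1]))[2]]
    cv2.imwrite(f'pics/{n}1.png',cv2.resize(p['image'][v-70:v+50,u-80:u+80],None,fx=5,fy=5,interpolation=cv2.INTER_CUBIC)); print(u,v)
E
```

```text
[0.54564534 0.07904813 0.02499141] 0.08501792536459915
side 1 354 (array([ 19,  46,  11,  16,  23,  20,  11,   0,   0,   0,   0,   0, 106,
         2]), array([-1.00000000e-01, -9.00000000e-02, -8.00000000e-02, -7.00000000e-02,
       -6.00000000e-02, -5.00000000e-02, -4.00000000e-02, -3.00000000e-02,
       -2.00000000e-02, -1.00000000e-02, -5.55111512e-17,  1.00000000e-02,
        2.00000000e-02,  3.00000000e-02,  4.00000000e-02]))
side -1 895 (array([ 27,  34,  11,  17,  19,  17,   2,   0,   0,   0,   0,   0, 115,
         1]), array([-1.00000000e-01, -9.00000000e-02, -8.00000000e-02, -7.00000000e-02,
       -6.00000000e-02, -5.00000000e-02, -4.00000000e-02, -3.00000000e-02,
       -2.00000000e-02, -1.00000000e-02, -5.55111512e-17,  1.00000000e-02,
        2.00000000e-02,  3.00000000e-02,  4.00000000e-02]))
280 223
scene 1 507 (array([ 30,  63,  17,  32,  40,  35,   8,   0,   0,   0,   0,   0, 144,
         0]), array([-1.00000000e-01, -9.00000000e-02, -8.00000000e-02, -7.00000000e-02,
       -6.00000000e-02, -5.00000000e-02, -4.00000000e-02, -3.00000000e-02,
       -2.00000000e-02, -1.00000000e-02, -5.55111512e-17,  1.00000000e-02,
        2.00000000e-02,  3.00000000e-02,  4.00000000e-02]))
scene -1 1457 (array([ 40,  59,  16,  27,  34,  22,   4,   0,   0,   0,   0,   0, 175,
         0]), array([-1.00000000e-01, -9.00000000e-02, -8.00000000e-02, -7.00000000e-02,
       -6.00000000e-02, -5.00000000e-02, -4.00000000e-02, -3.00000000e-02,
       -2.00000000e-02, -1.00000000e-02, -5.55111512e-17,  1.00000000e-02,
        2.00000000e-02,  3.00000000e-02,  4.00000000e-02]))
295 297
```

View pics/scene1.png

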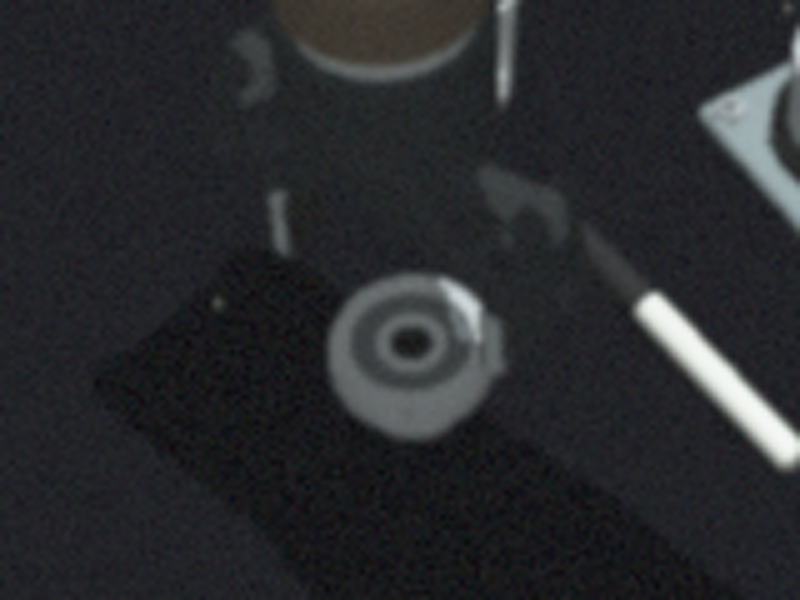

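All three cameras agree that the open tips end about 37 mm behind the reported TCP, so they are still at z ≈ 0.06. In the crop the tips at px (282,250) and (505,100) stand clear above the cup at (410,345), and the marker is clear as well. I'll go down in steps and watch the force.

```bash
python3 -m creep '[[[1,-4,10],[0,0,0]],[[0,0,10],[0,0,0]],[[0,0,0],[0,0,0]],[[0,0,0],[0,0,0]]]' 70
python3 - <<'E'
from h import *
o=bot.get_obs(); p=vision.camera('wrist'); c=cloud(p,o); Rt=R.from_quat(o['tool_rot']).as_matrix(); t=(c-o['eef_pos'])@Rt
for s in (1,-1):
    w=t[...,1]*s-o['grip_width']/2
    m=(p['z_map']>0)&(abs(t[...,0])<.012)&(w>-.002)&(w<.006)&(t[...,2]<-.0)
    z=t[m][:,2]; print(s,len(z),np.percentile(z,[95,99,100]).round(4))
np.savez('/tmp/w.npz',c=c,z=p['z_map']); print(o['eef_pos'],o['grip_width'])
E
python3 fit.py .541 .079 .045 .032 .05
```

```text
clock: 5.72
eef_pos: [0.5395, 0.0787, 0.0025]
tool_rot: [0.609, 0.793, -0.0, -0.0]
ft_force: [0.6, 0.0, 0.4]
grip_width: 0.07
grasp_force: 0.0
1 4647 [-0.0377 -0.0335 -0.0003]
-1 4422 [-0.0374 -0.0334 -0.0004]
[0.53954928 0.07870675 0.0025321 ] 0.06995312805197773
n 22566 zmean 0.038 zpct [0.0352 0.0373 0.0427] bbox mid [0.5394 0.0794 0.041 ] size [0.0862 0.0616 0.018 ]
enclosing ((0.5394014716148376, 0.0870656669139862), 0.0441913977265358)
slope [ 0.0026 -0.0063]
```

```bash
python3 -m creep '[[[0,1,7],[0,0,0]],[[0,0,6],[0,0,0]],[[0,0,0],[0,0,0]]]' && python3 -m creep '[[[0,0,0],[0,0,0]],[[0,0,0],[0,0,0]],[[0,0,0],[0,0,0]],[[0,0,0],[0,0,0]]]' 40
```

```text
clock: 6.15
eef_pos: [0.5399, 0.0789, -0.011]
tool_rot: [0.609, 0.793, -0.001, -0.001]
ft_force: [0.1, -0.3, 0.8]
grip_width: 0.0701
grasp_force: 0.0
clock: 6.65
eef_pos: [0.5409, 0.079, -0.0098]
tool_rot: [0.609, 0.793, 0.0, 0.0]
ft_force: [-1.5, 0.4, 3.8]
grip_width: 0.0597
grasp_force: 65.3
```

```bash
python3 -m creep '[[[0,0,-10],[0,0,0]],[[0,0,-30],[0,0,0]],[[0,0,-40],[0,0,0]],[[0,0,-40],[0,0,0]],[[0,0,-30],[0,0,0]],[[0,0,0],[0,0,0]],[[0,0,0],[0,0,0]]]'
python3 - <<'E'
from h import *
o=bot.get_obs(); p=vision.camera('wrist'); c=cloud(p,o); Rt=R.from_quat(o['tool_rot']).as_matrix(); t=(c-o['eef_pos'])@Rt
print(o['eef_pos'],o['ft_force'].round(2))
m=(p['z_map']>0)&(np.hypot(t[...,0],t[...,1])<.027)&(t[...,2]>-.065)
q=t[m]; print(len(q),np.histogram(q[:,2],np.arange(-.065,.03,.004)))
# rim/head top plane
k=q[(q[:,2]<np.percentile(q[:,2],30)+.003)]
s=np.linalg.lstsq(np.c_[k[:,:2],np.ones(len(k))],k[:,2],rcond=None)[0]; print('plane',s.round(4))
cv2.imwrite('pics/w4.png',p['image'])
for n in ('side','scene'):
    p=vision.camera(n);c=cloud(p)
    t=(c-o['eef_pos'])@Rt; m=(p['z_map']>0)&(np.hypot(t[...,0],t[...,1])<.034)&(t[...,2]<.08)&(t[...,2]>-.06); z=t[m]
    print(n,len(z),np.percentile(z[:,2],[1,50,99]).round(4))
    for d in vision.place_of(p,'cup_head'): print(d['score'],d['position'])
E
```

```text
clock: 7.52
eef_pos: [0.5394, 0.0788, 0.1382]
tool_rot: [0.609, 0.793, -0.001, -0.001]
ft_force: [-1.0, -0.3, -3.6]
grip_width: 0.0596
grasp_force: 65.9
[0.53944648 0.07881207 0.13820214] [-1.03 -0.34 -3.64]
22186 (array([    0,     0,     0,  2790, 15580,   460,     0,     0,     0,
           0,     0,     0,     0,     0,     0,     0,     0,     0,
           0,     0,     0,     0,     0]), array([-0.065, -0.061, -0.057, -0.053, -0.049, -0.045, -0.041, -0.037,
       -0.033, -0.029, -0.025, -0.021, -0.017, -0.013, -0.009, -0.005,
       -0.001,  0.003,  0.007,  0.011,  0.015,  0.019,  0.023,  0.027]))
plane [-0.005  -0.0047 -0.0471]
side 589 [-0.0577 -0.0441 -0.0117]
0.58 [270.7, 187.8]
0.57 [388.5, 208.9]
0.39 [250.8, 313.5]
scene 883 [-0.059  -0.0452 -0.0109]
0.61 [294.4, 249.3]
0.55 [417.9, 305.2]
0.42 [262.7, 204.4]
```

View pics/w4.png

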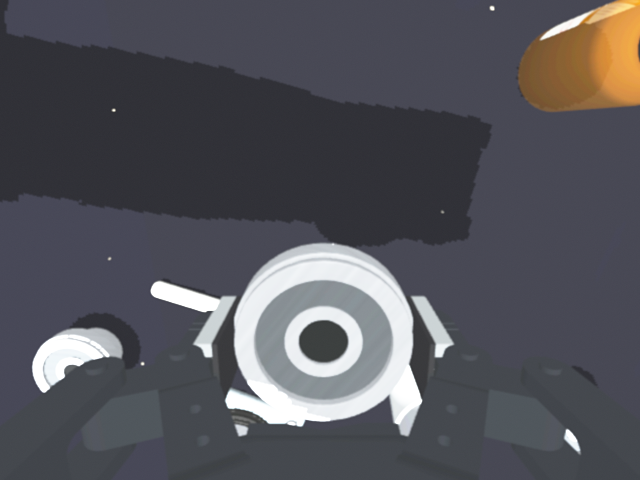

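The cup is held square between the pads at px (323,330) and level, and the marker at (150–300, 290–415) is clear below. Next I'll carry it to just short of the housing to measure the mouth.

```bash
python3 -m creep '[[[-25,-7,0],[0,0,0]],[[-47,-13,0],[0,0,0]],[[-47,-13,0],[0,0,0]],[[-47,-13,0],[0,0,0]],[[-47,-13,0],[0,0,0]],[[-43,-12,0],[0,0,0]],[[-25,-7,0],[0,0,0]],[[0,0,0],[0,0,0]],[[0,0,0],[0,0,0]],[[0,0,0],[0,0,0]]]'
cat > hs.py <<'E'
from h import *
import sys
o=bot.get_obs(); p=vision.camera('wrist'); c=cloud(p,o); Rt=R.from_quat(o['tool_rot']).as_matrix(); t=(c-o['eef_pos'])@Rt
np.savez('/tmp/w.npz',c=c,z=p['z_map']); print(o['clock'],o['eef_pos'].round(4),o['ft_force'].round(2)); cv2.imwrite(f'pics/{sys.argv[1]}.png',p['image'])
m=(p['z_map']>0)&(np.hypot(t[...,0],t[...,1])<.034)&(abs(t[...,2]+.0485)<.0035)&(abs(t[...,1])<.0293); q=t[m]
print('cup rim in tool',len(q),((q.min(0)+q.max(0))/2).round(4),np.ptp(q,axis=0).round(4),cv2.minEnclosingCircle(q[:,:2].astype(np.float32)))
E
python3 hs.py w5; python3 fit.py .515 -.137 .045 .055 .065
```

```text
clock: 9.02
eef_pos: [0.5378, -0.2115, 0.1396]
tool_rot: [0.608, 0.794, 0.0, -0.0]
ft_force: [0.3, -0.5, -3.4]
grip_width: 0.0596
grasp_force: 65.9
9.025 [ 0.5378 -0.2115  0.1396] [ 0.33 -0.54 -3.36]
cup rim in tool 22714 [ 0.0005  0.     -0.0484] [0.0612 0.0586 0.0067] ((0.00039768696296960115, 0.00020676851272583008), 0.031019648537039757)
n 3430 zmean 0.0602 zpct [0.0578 0.0604 0.0617] bbox mid [ 0.515  -0.1368  0.0592] size [0.0594 0.0592 0.0083]
enclosing ((0.5150561332702637, -0.13676145672798157), 0.03007303550839424)
slope [ 0.0013 -0.0035]
```

View pics/w5.png

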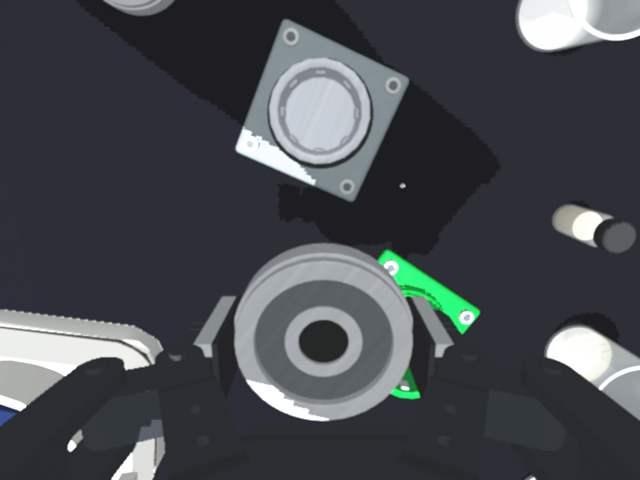

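The grey housing is at px (320,110), mouth at (0.515,-0.137), z ≈ 0.060, r ≈ 0.030, which matches the drawing. The green decoy is at (425,320). Moving over the mouth.

```bash
python3 -m creep '[[[20,0,0],[0,0,0]],[[38,-2,0],[0,0,0]],[[20,0,10],[0,0,0]],[[0,0,25],[0,0,0]],[[0,0,25],[0,0,0]],[[0,0,10],[0,0,0]],[[0,0,0],[0,0,0]],[[0,0,0],[0,0,0]],[[0,0,0],[0,0,0]]]'; python3 hs.py w6; python3 fit.py .515 -.137 .045 .055 .065
```

```text
clock: 10.2
eef_pos: [0.5166, -0.138, 0.0709]
tool_rot: [0.609, 0.793, 0.0, 0.001]
ft_force: [1.3, 0.6, -2.9]
grip_width: 0.0595
grasp_force: 65.8
10.2 [ 0.5166 -0.138   0.0709] [ 1.3   0.61 -2.92]
cup rim in tool 22811 [ 0.0004  0.     -0.0484] [0.0609 0.0586 0.0067] ((0.0002478216774761677, 4.754368637804873e-05), 0.031084811314940453)
n 2232 zmean 0.0601 zpct [0.0569 0.0604 0.0616] bbox mid [ 0.5135 -0.1242  0.0588] size [0.0562 0.0348 0.0077]
enclosing ((0.5134241580963135, -0.13154923915863037), 0.02942647784948349)
slope [ 0.0074 -0.0314]
```

```bash
python3 -m creep '[[[1.4,-1.3,4],[0,0,0]],[[0,0,0],[0,0,0]],[[0,0,0],[0,0,0]]]'; python3 - <<'E'
from h import *
for i in range(5):
    o=bot.get_obs(); print(o['eef_pos'].round(4),o['ft_force'].round(1),R.from_quat(o['tool_rot']).as_matrix()[2].round(4))
    p=vision.camera('wrist')
E
python3 - <<'E'
# fit mouth outer circle from visible arc, radius fixed 30 mm
from h import *
from scipy.optimize import least_squares
o=bot.get_obs(); p=vision.camera('wrist'); c=cloud(p,o)
m=(p['z_map']>0)&(abs(c[...,2]-.0604)<.0015)&(np.hypot(c[...,0]-.515,c[...,1]+.137)<.036)
q=c[m][:,:2]; a=np.arctan2(q[:,1]+.137,q[:,0]-.515); r=np.hypot(q[:,0]-.515,q[:,1]+.137)
b=np.round(a/.05); e=np.array([q[b==k][np.argmax(r[b==k])] for k in np.unique(b) if (b==k).sum()>5])
f=least_squares(lambda v:np.hypot(e[:,0]-v[0],e[:,1]-v[1])-.03,[.515,-.137],loss='soft_l1',f_scale=.0005); print(len(e),f.x.round(4),np.abs(f.fun).mean().round(5),o['eef_pos'])
E
```

```text
clock: 10.62
eef_pos: [0.514, -0.1368, 0.0657]
tool_rot: [0.609, 0.793, -0.0, -0.0]
ft_force: [0.3, 0.3, -2.7]
grip_width: 0.0597
grasp_force: 65.8
[ 0.514  -0.1368  0.0657] [ 0.3  0.3 -2.7] [ 1.e-04 -2.e-04 -1.e+00]
[ 0.5141 -0.1368  0.0658] [-0.2  0.4 -3.4] [ 0.  0. -1.]
[ 0.5142 -0.1368  0.0658] [ 0.4  0.2 -3.5] [-1.e-04  1.e-04 -1.e+00]
[ 0.5142 -0.1368  0.0659] [ 0.1 -0.1 -3.4] [-1.e-04  1.e-04 -1.e+00]
[ 0.5142 -0.1368  0.0658] [-0.1 -0.9 -2.4] [-1.e-04  1.e-04 -1.e+00]
51 [ 0.515 -0.137] 0.00018 [ 0.51419957 -0.13680785  0.06583613]
```

```bash
python3 -m creep '[[[-0.7,0.7,5],[0,0,0]],[[0,0,8],[0,0,0]],[[0,0,6],[0,0,0]],[[0,0,0],[0,0,0]],[[0,0,0],[0,0,0]]]'; python3 -m creep '[[[0,0,1],[0,0,0]],[[0,0,1],[0,0,0]],[[0,0,1],[0,0,0]],[[0,0,0],[0,0,0]]]'
```

```text
clock: 11.55
eef_pos: [0.5149, -0.1373, 0.0467]
tool_rot: [0.609, 0.793, -0.0, -0.0]
ft_force: [-0.4, 0.5, -3.2]
grip_width: 0.0597
grasp_force: 65.8
clock: 12.05
eef_pos: [0.5149, -0.1373, 0.0437]
tool_rot: [0.609, 0.793, -0.0, -0.0]
ft_force: [0.1, -0.1, -2.6]
grip_width: 0.0599
grasp_force: 65.8
```

```bash
python3 -m creep '[[[0,0,1],[0,0,0]],[[0,0,1],[0,0,0]],[[0,0,1],[0,0,0]],[[0,0,0],[0,0,0]]]'; python3 -m creep '[[[0,0,1],[0,0,0]],[[0,0,0],[0,0,0]]]';python3 -m creep '[[[0,0,1],[0,0,0]],[[0,0,0],[0,0,0]]]'
```

```text
clock: 12.55
eef_pos: [0.5151, -0.137, 0.0408]
tool_rot: [0.609, 0.793, 0.0, 0.0]
ft_force: [0.8, 0.6, -3.3]
grip_width: 0.0597
grasp_force: 65.8
clock: 12.8
eef_pos: [0.5152, -0.137, 0.0398]
tool_rot: [0.609, 0.793, 0.0, -0.0]
ft_force: [1.4, 2.8, -1.3]
grip_width: 0.06
grasp_force: 65.8
clock: 13.05
eef_pos: [0.5151, -0.137, 0.0389]
tool_rot: [0.609, 0.793, 0.0, 0.0]
ft_force: [0.4, 3.4, -1.2]
grip_width: 0.0596
grasp_force: 65.8
```

```bash
python3 -m creep '[[[0.5,0,0],[0,0,0]],[[0,0,0],[0,0,0]]]'; python3 -m creep '[[[0,0,0.7],[0,0,0]],[[0,0,0],[0,0,0]]]'; python3 -m creep '[[[0,0,0],[0,0,0]],[[0,0,0],[0,0,0]],[[0,0,0],[0,0,0]],[[0,0,0],[0,0,0]]]' 80; python3 - <<'E'
from h import *
o=bot.get_obs(); p=vision.camera('wrist'); c=cloud(p,o); np.savez('/tmp/w.npz',c=c,z=p['z_map'])
E
python3 fit.py .515 -.137 .0292 .078 .095
```

```text
clock: 13.3
eef_pos: [0.5151, -0.1369, 0.0389]
tool_rot: [0.609, 0.793, 0.0, 0.0]
ft_force: [1.9, 1.9, -1.2]
grip_width: 0.06
grasp_force: 65.8
clock: 13.55
eef_pos: [0.515, -0.1368, 0.0382]
tool_rot: [0.609, 0.793, 0.0, 0.0]
ft_force: [1.5, 2.2, -1.1]
grip_width: 0.0599
grasp_force: 65.8
clock: 14.05
eef_pos: [0.5148, -0.137, 0.0381]
tool_rot: [0.609, 0.793, -0.0, 0.0]
ft_force: [-0.4, -0.0, 0.2]
grip_width: 0.08
grasp_force: 0.0
n 20964 zmean 0.0825 zpct [0.0804 0.0821 0.0849] bbox mid [ 0.515  -0.1366  0.0827] size [0.0583 0.0575 0.0076]
enclosing ((0.514981746673584, -0.13703899085521698), 0.029269373044371605)
slope [ 0.0106 -0.0172]
```

```bash
python3 -m creep '[[[0,0,0],[0,0,0]],[[0,0,-10],[0,0,0]],[[0,0,-30],[0,0,0]],[[0,0,-30],[0,0,0]],[[0,0,0],[0,0,0]]]' 80;  python3 -m creep '[[[0,20,0],[0,0,0]],[[0,0,0],[0,0,0]],[[0,0,0],[0,0,0]],[[0,0,0],[0,0,0]]]' 0; python3 - <<'E'
from h import *
o=bot.get_obs(); p=vision.camera('wrist'); c=cloud(p,o); np.savez('/tmp/w.npz',c=c,z=p['z_map']);cv2.imwrite('pics/w7.png',p['image'])
Rt=R.from_quat(o['tool_rot']).as_matrix(); t=(c-o['eef_pos'])@Rt; print(o['eef_pos'],Rt.round(4))
m=(p['z_map']>0)&(abs(t[...,0])<.013)&(abs(t[...,1])<.03)&(c[...,2]>.092); q=t[m]
print(np.percentile(q,[0,1,99,100],axis=0).round(4))
k=q[q[:,2]>-.04]; print('tip y range',k.min(0),k.max(0))
E
python3 fit.py .515 -.137 .0292 .078 .092
```

```text
clock: 14.72
eef_pos: [0.5173, -0.1375, 0.1115]
tool_rot: [0.609, 0.793, 0.001, 0.003]
ft_force: [0.7, 0.1, -0.2]
grip_width: 0.0798
grasp_force: 0.0
clock: 15.22
eef_pos: [0.5333, -0.1317, 0.1076]
tool_rot: [0.609, 0.793, -0.0, -0.001]
ft_force: [0.8, 0.1, -0.7]
grip_width: 0.0066
grasp_force: 0.0
[ 0.53325271 -0.13166927  0.10764779] [[-2.578e-01  9.662e-01 -1.400e-03]
 [ 9.662e-01  2.578e-01  2.000e-04]
 [ 6.000e-04 -1.300e-03 -1.000e+00]]
[[-0.0125 -0.03   -0.1134]
 [-0.0089 -0.0296 -0.1117]
 [ 0.0128  0.0296 -0.0321]
 [ 0.013   0.03   -0.0236]]
tip y range [-0.00815056 -0.01729718 -0.03999165] [ 0.01129826  0.01653956 -0.02364853]
n 8857 zmean 0.0824 zpct [0.0803 0.082  0.0849] bbox mid [ 0.515  -0.1366  0.0828] size [0.0581 0.0575 0.0083]
enclosing ((0.5149723887443542, -0.1369887888431549), 0.029280198737978935)
slope [ 0.0074 -0.0093]
```

View pics/w7.png

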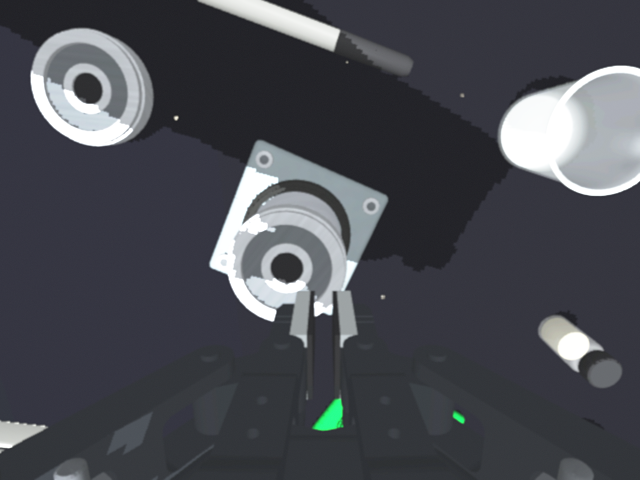

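The cup stands in the mouth at px (290,260), upright, with the fingers shut and clear. The marker at (350,30) and the beaker at (590,130) haven't moved. First press point is the +tool-y side.

```bash
python3 -m creep '[[[0,8,15],[0,0,0]],[[0,0,20],[0,0,0]],[[0,0,5],[0,0,0]],[[0,0,0],[0,0,0]],[[0,0,0],[0,0,0]]]' 0; python3 -m creep '[[[0,0,1],[0,0,0]],[[0,0,1],[0,0,0]],[[0,0,1],[0,0,0]],[[0,0,0],[0,0,0]]]'; python3 -m creep '[[[0,0,1],[0,0,0]],[[0,0,0],[0,0,0]]]'
```

```text
clock: 15.9
eef_pos: [0.5425, -0.1296, 0.0686]
tool_rot: [0.609, 0.793, 0.0, 0.0]
ft_force: [0.8, -0.1, -0.0]
grip_width: 0.0003
grasp_force: 0.0
clock: 16.4
eef_pos: [0.5418, -0.1295, 0.0651]
tool_rot: [0.609, 0.793, -0.0, -0.0]
ft_force: [0.1, 0.4, -0.4]
grip_width: 0.0003
grasp_force: 0.0
clock: 16.65
eef_pos: [0.5418, -0.1295, 0.064]
tool_rot: [0.609, 0.793, -0.0, -0.0]
ft_force: [0.1, -0.1, 0.3]
grip_width: 0.0001
grasp_force: 0.0
```

```bash
for i in 1; do :; done; python3 -m creep '[[[0,0,1],[0,0,0]],[[0,0,0],[0,0,0]]]'|grep -E 'pos|force'; python3 -m creep '[[[0,0,1],[0,0,0]],[[0,0,0],[0,0,0]]]'|grep -E 'pos|ft_f'; python3 -m creep '[[[0,0,0.5],[0,0,0]],[[0,0,0],[0,0,0]]]'|grep -E 'pos|ft_f'; python3 -m creep '[[[0,0,0.5],[0,0,0]],[[0,0,0],[0,0,0]]]'|grep -E 'pos|ft_f'
```

```text
eef_pos: [0.5418, -0.1295, 0.063]
ft_force: [-0.8, -0.3, -0.3]
grasp_force: 0.0
eef_pos: [0.5418, -0.1295, 0.062]
ft_force: [0.1, 0.1, 0.3]
eef_pos: [0.5419, -0.1295, 0.0616]
ft_force: [0.3, -0.2, -0.5]
eef_pos: [0.5418, -0.1295, 0.061]
ft_force: [0.4, 0.9, 0.6]
```

```bash
python3 -m creep '[[[0,0,0.5],[0,0,0]],[[0,0,0],[0,0,0]]]'|grep -E 'pos|ft_f'; python3 -m creep '[[[0,0,0.5],[0,0,0]],[[0,0,0],[0,0,0]]]'|grep -E 'pos|ft_f'; python3 -m creep '[[[0,0,0.5],[0,0,0]],[[0,0,0],[0,0,0]]]'|grep -E 'pos|ft_f'
```

```text
eef_pos: [0.5418, -0.1295, 0.0606]
ft_force: [-0.8, 0.7, -0.3]
eef_pos: [0.542, -0.1296, 0.0602]
ft_force: [0.2, -0.6, 0.5]
eef_pos: [0.5422, -0.1296, 0.0599]
ft_force: [-0.3, -0.4, 1.3]
```

```bash
python3 -m creep '[[[0,0,0.5],[0,0,0]],[[0,0,0],[0,0,0]]]'|grep -E 'pos|ft_f'; python3 -m creep '[[[0,0,0.5],[0,0,0]],[[0,0,0],[0,0,0]]]'|grep -E 'pos|ft_f'; python3 -m creep '[[[0,0,0.5],[0,0,0]],[[0,0,0],[0,0,0]]]'|grep -E 'pos|ft_f'
```

```text
eef_pos: [0.5424, -0.1297, 0.0594]
ft_force: [1.2, -0.6, 1.7]
eef_pos: [0.5426, -0.1297, 0.059]
ft_force: [2.0, 0.5, 3.7]
eef_pos: [0.5428, -0.1297, 0.0586]
ft_force: [2.3, -1.1, 4.6]
```

```bash
python3 -m creep '[[[0,0,0.6],[0,0,0]],[[0,0,0],[0,0,0]]]'|grep -E 'pos|ft_f'; python3 -m creep '[[[0,0,0.6],[0,0,0]],[[0,0,0],[0,0,0]]]'|grep -E 'pos|ft_f'; python3 -m creep '[[[0,0,0.6],[0,0,0]],[[0,0,0],[0,0,0]]]'|grep -E 'pos|ft_f'
```

```text
eef_pos: [0.543, -0.1297, 0.0581]
ft_force: [2.8, -0.2, 4.5]
eef_pos: [0.5432, -0.1296, 0.0577]
ft_force: [2.8, -0.7, 5.3]
eef_pos: [0.5435, -0.1296, 0.0572]
ft_force: [3.4, -0.0, 4.9]
```

```bash
python3 -m creep '[[[0,0,-8],[0,0,0]],[[0,-10,0],[0,0,0]],[[0,-25,0],[0,0,0]],[[0,-20,0],[0,0,0]],[[0,0,0],[0,0,0]],[[0,0,0],[0,0,0]]]'|grep -E 'pos|ft_f|rot'; python3 -m creep '[[[0,0,1],[0,0,0]],[[0,0,1],[0,0,0]],[[0,0,0],[0,0,0]]]'|grep -E 'pos|ft_f'; python3 -m creep '[[[0,0,1],[0,0,0]],[[0,0,0],[0,0,0]]]'|grep -E 'pos|ft_f'; python3 -m creep '[[[0,0,1],[0,0,0]],[[0,0,0],[0,0,0]]]'|grep -E 'pos|ft_f'
```

```text
eef_pos: [0.4888, -0.1437, 0.0642]
tool_rot: [0.609, 0.793, 0.0, -0.0]
ft_force: [-0.5, 0.3, 0.0]
eef_pos: [0.4889, -0.1436, 0.062]
ft_force: [-0.0, -0.2, 0.4]
eef_pos: [0.4887, -0.1437, 0.0612]
ft_force: [0.8, 0.7, 0.1]
eef_pos: [0.4888, -0.1438, 0.0604]
ft_force: [-0.1, -0.0, 1.6]
```

```bash
python3 -m creep '[[[0,0,0.8],[0,0,0]],[[0,0,0],[0,0,0]]]'|grep -E 'pos|ft_f'; python3 -m creep '[[[0,0,0.8],[0,0,0]],[[0,0,0],[0,0,0]]]'|grep -E 'pos|ft_f'; python3 -m creep '[[[0,0,0.8],[0,0,0]],[[0,0,0],[0,0,0]]]'|grep -E 'pos|ft_f'; python3 -m creep '[[[0,0,0.8],[0,0,0]],[[0,0,0],[0,0,0]]]'|grep -E 'pos|ft_f'
```

```text
eef_pos: [0.4885, -0.144, 0.0597]
ft_force: [-1.5, -1.2, 3.9]
eef_pos: [0.488, -0.1441, 0.0588]
ft_force: [-3.8, -1.1, 4.7]
eef_pos: [0.4877, -0.1442, 0.0581]
ft_force: [-4.6, -1.8, 6.6]
eef_pos: [0.4873, -0.1443, 0.0574]
ft_force: [-5.3, -2.0, 6.9]
```

```bash
python3 -m creep '[[[0,0,0.8],[0,0,0]],[[0,0,0],[0,0,0]]]'|grep -E 'pos|ft_f'; python3 -m creep '[[[0,0,0.8],[0,0,0]],[[0,0,0],[0,0,0]]]'|grep -E 'pos|ft_f'; python3 -m creep '[[[0,0,-12],[0,0,0]],[[-25,20,0],[0,0,0]],[[-20,8,0],[0,0,0]],[[0,0,0],[0,0,0]],[[0,0,0],[0,0,0]]]'|grep -E 'pos|ft_f'; cat > tilt.py <<'E'
from h import *
# plane of the ring (r 23..29.5) by robust fit
o=bot.get_obs(); p=vision.camera('wrist'); c=cloud(p,o).reshape(-1,3); c=c[p['z_map'].ravel()>0]
r=np.hypot(c[:,0]-.515,c[:,1]+.137); q=c[(r>.024)&(r<.0285)&(c[:,2]>.068)&(c[:,2]<.092)]
A=np.c_[q[:,0]-.515,q[:,1]+.137,np.ones(len(q))]; w=np.ones(len(q),bool)
for i in range(8):
    s=np.linalg.lstsq(A[w],q[w,2],rcond=None)[0]; w=abs(q[:,2]-A@s)<.0025
a=np.degrees(np.arctan2(A[w,1],A[w,0])); print(o['clock'],o['eef_pos'].round(4),'ring z',s[2].round(4),'slope',s[:2].round(4),w.sum(),'deg hist',np.histogram(a,8,(-180,180))[0])
k=c[(r<.0293)&(c[:,2]>.068)&(c[:,2]<.092)]; print(cv2.minEnclosingCircle(k[:,:2].astype(np.float32)))
E
python3 tilt.py
```

```text
eef_pos: [0.487, -0.1444, 0.0566]
ft_force: [-5.5, -1.9, 8.3]
eef_pos: [0.4867, -0.1445, 0.0558]
ft_force: [-6.3, -1.9, 8.9]
eef_pos: [0.527, -0.1794, 0.0673]
ft_force: [-0.1, -0.3, -0.7]
23.65 [ 0.527  -0.1794  0.0673] ring z 0.0818 slope [0.0446 0.009 ] 4989 deg hist [608 551 549 554 632 706 716 673]
((0.5150076150894165, -0.13696017861366272), 0.029334362596273422)
```

```bash
python3 -m creep '[[[15,0,0],[0,0,0]],[[0,0,6],[0,0,0]],[[0,0,2],[0,0,0]],[[0,0,0],[0,0,0]]]'|grep -E 'pos|ft_f'; for k in 1; do python3 -m creep '[[[0,0,1],[0,0,0]],[[0,0,0.5],[0,0,0]],[[0,0,0],[0,0,0]]]'|grep -E 'pos|ft_f';done;  python3 -m creep '[[[0,0,1],[0,0,0]],[[0,0,0],[0,0,0]]]'|grep -E 'pos|ft_f'; python3 -m creep '[[[0,0,1],[0,0,0]],[[0,0,0],[0,0,0]]]'|grep -E 'pos|ft_f'
```

```text
eef_pos: [0.5233, -0.1654, 0.0592]
ft_force: [-0.3, 0.3, 1.1]
eef_pos: [0.5236, -0.1657, 0.058]
ft_force: [0.5, -0.5, -0.0]
eef_pos: [0.5239, -0.1658, 0.0575]
ft_force: [-0.7, -0.7, 3.5]
eef_pos: [0.5242, -0.166, 0.0568]
ft_force: [-0.5, -0.9, 4.8]
```

```bash
python3 -m creep '[[[0,0,1],[0,0,0]],[[0,0,0.5],[0,0,0]]]'|grep -E 'pos|ft_f'; python3 -m creep '[[[0,0,1],[0,0,0]],[[0,0,0.5],[0,0,0]]]'|grep -E 'pos|ft_f';  python3 -m creep '[[[0,0,1],[0,0,0]],[[0,0,0],[0,0,0]]]'|grep -E 'pos|ft_f'
```

```text
eef_pos: [0.5247, -0.1664, 0.0559]
ft_force: [-2.1, -1.8, 6.9]
eef_pos: [0.525, -0.1668, 0.0548]
ft_force: [-0.9, -1.9, 9.6]
eef_pos: [0.5252, -0.1672, 0.0539]
ft_force: [-0.1, -2.8, 7.1]
```

```bash
python3 -m creep '[[[0,0,-11],[0,0,0]],[[10,0,0],[0,0,0]],[[30,-2,0],[0,0,0]],[[19,0,0],[0,0,0]],[[0,0,1],[0,0,0]],[[0,0,1],[0,0,0]],[[0,0,0],[0,0,0]]]'|grep -E 'pos|ft_f'; python3 -m creep '[[[0,0,1],[0,0,0]],[[0,0,1],[0,0,0]],[[0,0,0],[0,0,0]]]'|grep -E 'pos|ft_f';  python3 -m creep '[[[0,0,1],[0,0,0]],[[0,0,0],[0,0,0]]]'|grep -E 'pos|ft_f'; python3 -m creep '[[[0,0,1],[0,0,0]],[[0,0,0],[0,0,0]]]'|grep -E 'pos|ft_f'
```

```text
eef_pos: [0.5067, -0.1096, 0.0609]
ft_force: [-0.1, 0.6, -0.6]
eef_pos: [0.5063, -0.1092, 0.0588]
ft_force: [-1.1, -0.1, 0.6]
eef_pos: [0.5065, -0.1091, 0.058]
ft_force: [-0.1, 0.0, 0.4]
eef_pos: [0.5065, -0.1088, 0.0573]
ft_force: [-1.3, 1.8, 2.2]
```

```bash
python3 -m creep '[[[0,0,1],[0,0,0]],[[0,0,0.8],[0,0,0]]]'|grep -E 'pos|ft_f'; python3 -m creep '[[[0,0,1],[0,0,0]],[[0,0,0.8],[0,0,0]]]'|grep -E 'pos|ft_f';  python3 -m creep '[[[0,0,1],[0,0,0]],[[0,0,0],[0,0,0]]]'|grep -E 'pos|ft_f'; python3 -m creep '[[[0,0,1],[0,0,0]],[[0,0,0],[0,0,0]]]'|grep -E 'pos|ft_f'
```

```text
eef_pos: [0.5065, -0.1081, 0.056]
ft_force: [-2.9, 4.3, 9.2]
eef_pos: [0.5065, -0.1073, 0.0545]
ft_force: [-2.7, 7.0, 10.0]
eef_pos: [0.5064, -0.1069, 0.0536]
ft_force: [-3.8, 6.2, 10.6]
eef_pos: [0.5064, -0.1066, 0.0529]
ft_force: [-3.8, 7.4, 11.9]
```

```bash
python3 -m creep '[[[0,0,-12],[0,0,0]],[[-16,14,0],[0,0,0]],[[-16,14,0],[0,0,0]],[[0,0,0],[0,0,0]],[[0,0,0],[0,0,0]]]'|grep -E 'pos|ft_f'; python3 tilt.py
```

```text
eef_pos: [0.5409, -0.1327, 0.0631]
ft_force: [-0.5, 0.2, -0.1]
29.2 [ 0.5409 -0.1327  0.0631] ring z 0.0791 slope [ 0.0104 -0.0495] 2779 deg hist [509 241 103   0 287 533 544 562]
((0.5147303938865662, -0.13637405633926392), 0.029366467148065567)
```

```bash
python3 -m creep '[[[2,1,5],[0,0,0]],[[0,0,2],[0,0,0]],[[0,0,0],[0,0,0]],[[0,0,1],[0,0,0]]]'|grep -E 'pos|ft_f'; python3 -m creep '[[[0,0,1],[0,0,0]],[[0,0,0.8],[0,0,0]]]'|grep -E 'pos|ft_f';  python3 -m creep '[[[0,0,1],[0,0,0]],[[0,0,0],[0,0,0]]]'|grep -E 'pos|ft_f'; python3 -m creep '[[[0,0,1],[0,0,0]],[[0,0,0],[0,0,0]]]'|grep -E 'pos|ft_f'
```

```text
eef_pos: [0.5422, -0.1305, 0.0555]
ft_force: [-0.2, -0.6, 0.4]
eef_pos: [0.5427, -0.1306, 0.0544]
ft_force: [-1.5, 0.5, 6.5]
eef_pos: [0.543, -0.1308, 0.0538]
ft_force: [-1.3, -0.7, 5.7]
eef_pos: [0.5434, -0.1308, 0.0531]
ft_force: [-1.6, 0.1, 6.4]
```

```bash
python3 -m creep '[[[0,0,0.8],[0,0,0]],[[0,0,0],[0,0,0]]]'|grep -E 'pos|ft_f'; python3 -m creep '[[[0,0,-12],[0,0,0]],[[-16,-14,0],[0,0,0]],[[-14,-14,0],[0,0,0]],[[0,0,0],[0,0,0]],[[0,0,4],[0,0,0]],[[0,0,0],[0,0,0]]]'|grep -E 'pos|ft_f'; python3 tilt.py
```

```text
eef_pos: [0.5436, -0.1309, 0.0527]
ft_force: [-1.7, -0.2, 8.7]
eef_pos: [0.5225, -0.1664, 0.0581]
ft_force: [0.0, -0.4, 0.7]
31.5 [ 0.5225 -0.1664  0.0581] ring z 0.0786 slope [-0.0396 -0.0447] 4490 deg hist [572 450 194 576 639 655 715 689]
((0.5150070190429688, -0.13701418042182922), 0.0293735321611166)
```

```bash
python3 -m creep '[[[0,0,1.5],[0,0,0]],[[0,0,1],[0,0,0]],[[0,0,0.8],[0,0,0]]]'|grep -E 'pos|ft_f'; python3 -m creep '[[[0,0,1],[0,0,0]],[[0,0,0.8],[0,0,0]]]'|grep -E 'pos|ft_f';  python3 -m creep '[[[0,0,1],[0,0,0]],[[0,0,0],[0,0,0]]]'|grep -E 'pos|ft_f'; python3 -m creep '[[[0,0,1],[0,0,0]],[[0,0,0],[0,0,0]]]'|grep -E 'pos|ft_f'
```

```text
eef_pos: [0.5229, -0.1665, 0.0554]
ft_force: [0.2, -0.2, 1.1]
eef_pos: [0.5231, -0.1668, 0.0547]
ft_force: [-1.9, 0.9, 7.8]
eef_pos: [0.5232, -0.1671, 0.0541]
ft_force: [-2.9, 0.9, 7.7]
eef_pos: [0.5232, -0.1677, 0.0532]
ft_force: [-1.8, -1.5, 8.5]
```

```bash
python3 -m creep '[[[0,0,1],[0,0,0]],[[0,0,0],[0,0,0]]]'|grep -E 'pos|ft_f'; python3 -m creep '[[[0,0,-12],[0,0,0]],[[16,-14,0],[0,0,0]],[[14,-12,0],[0,0,0]],[[0,0,0],[0,0,0]],[[0,0,4],[0,0,0]],[[0,0,0],[0,0,0]]]'|grep -E 'pos|ft_f'; python3 tilt.py
```

```text
eef_pos: [0.5232, -0.1678, 0.0527]
ft_force: [-3.6, -0.2, 11.2]
eef_pos: [0.4905, -0.1448, 0.0584]
ft_force: [0.2, -0.5, -1.4]
33.675 [ 0.4905 -0.1448  0.0584] ring z 0.078 slope [-0.0398  0.0103] 2703 deg hist [ 11   0  15 368 527 588 606 588]
((0.5149908661842346, -0.1370227187871933), 0.0293769259005785)
```

```bash
python3 -m creep '[[[0,-1,1.5],[0,0,0]],[[0,0,1],[0,0,0]],[[0,0,1],[0,0,0]]]'|grep -E 'pos|ft_f'; python3 -m creep '[[[0,0,1],[0,0,0]],[[0,0,0.8],[0,0,0]]]'|grep -E 'pos|ft_f';  python3 -m creep '[[[0,0,1],[0,0,0]],[[0,0,0],[0,0,0]]]'|grep -E 'pos|ft_f'; python3 -m creep '[[[0,0,1],[0,0,0]],[[0,0,0],[0,0,0]]]'|grep -E 'pos|ft_f'
```

```text
eef_pos: [0.489, -0.1448, 0.0551]
ft_force: [0.4, -0.1, 0.0]
eef_pos: [0.489, -0.1448, 0.0542]
ft_force: [-3.0, 0.7, 9.0]
eef_pos: [0.4888, -0.1449, 0.0538]
ft_force: [-4.0, -0.8, 9.4]
eef_pos: [0.4886, -0.1449, 0.053]
ft_force: [-5.5, 0.9, 10.3]
```

```bash
python3 -m creep '[[[0,0,1.2],[0,0,0]],[[0,0,0],[0,0,0]]]'|grep -E 'pos|ft_f'; python3 -m creep '[[[0,0,-12],[0,0,0]],[[15,14,0],[0,0,0]],[[15,13,0],[0,0,0]],[[0,0,0],[0,0,0]],[[0,0,4],[0,0,0]],[[0,0,0],[0,0,0]]]'|grep -E 'pos|ft_f'; python3 tilt.py
```

```text
eef_pos: [0.4883, -0.1449, 0.0521]
ft_force: [-6.2, 1.2, 14.6]
eef_pos: [0.5066, -0.109, 0.0575]
ft_force: [0.3, 1.1, -0.6]
35.85 [ 0.5066 -0.109   0.0575] ring z 0.0771 slope [0.0074 0.0099] 767 deg hist [  0   0 122   0 147 255   0 243]
((0.5149416327476501, -0.13693459331989288), 0.029301190748810768)
```

```bash
python3 -m creep '[[[0,0,1.5],[0,0,0]],[[0,0,1.5],[0,0,0]],[[0,0,1],[0,0,0]],[[0,0,0],[0,0,0]]]'|grep -E 'pos|ft_f'; python3 -m creep '[[[0,0,1],[0,0,0]],[[0,0,0.8],[0,0,0]]]'|grep -E 'pos|ft_f';  python3 -m creep '[[[0,0,1],[0,0,0]],[[0,0,0],[0,0,0]]]'|grep -E 'pos|ft_f'; python3 -m creep '[[[0,0,0.7],[0,0,0]],[[0,0,0],[0,0,0]]]'|grep -E 'pos|ft_f'
```

```text
eef_pos: [0.5073, -0.1088, 0.0541]
ft_force: [-0.4, 0.4, 0.4]
eef_pos: [0.5076, -0.1088, 0.0529]
ft_force: [-2.5, 0.4, 6.3]
eef_pos: [0.5076, -0.1086, 0.0525]
ft_force: [-1.7, 0.7, 7.6]
eef_pos: [0.5077, -0.1086, 0.0523]
ft_force: [-3.2, 1.7, 9.6]
```

```bash
python3 -m creep '[[[0,0,1],[0,0,0]],[[0,0,0],[0,0,0]]]'|grep -E 'pos|ft_f'; python3 -m creep '[[[0,0,0.8],[0,0,0]],[[0,0,0],[0,0,0]]]'|grep -E 'pos|ft_f'
```

```text
eef_pos: [0.5078, -0.1085, 0.052]
ft_force: [-4.4, 2.4, 15.5]
eef_pos: [0.5079, -0.1085, 0.0519]
ft_force: [-6.9, 2.3, 18.5]
```

```bash
python3 -m creep '[[[0,0,-12],[0,0,0]],[[-25,0,0],[0,0,0]],[[-32,0,0],[0,0,0]],[[0,0,0],[0,0,0]],[[0,0,4],[0,0,0]],[[0,0,0],[0,0,0]]]'|grep -E 'pos|ft_f'; python3 tilt.py
```

```text
eef_pos: [0.5212, -0.1629, 0.0562]
ft_force: [0.2, -0.2, -0.1]
38.4 [ 0.5212 -0.1629  0.0562] ring z 0.077 slope [0.0039 0.004 ] 4444 deg hist [611 462 116 566 628 686 702 673]
((0.5149848461151123, -0.13703042268753052), 0.02937290072441101)
```

```bash
python3 -m creep '[[[-2,0,1.5],[0,0,0]],[[0,0,1],[0,0,0]],[[0,0,0],[0,0,0]],[[0,0,1],[0,0,0]],[[0,0,0],[0,0,0]]]'|grep -E 'pos|ft_f'; python3 -m creep '[[[0,0,1],[0,0,0]],[[0,0,0.5],[0,0,0]],[[0,0,0],[0,0,0]]]'|grep -E 'pos|ft_f';  python3 -m creep '[[[0,0,1],[0,0,0]],[[0,0,0],[0,0,0]]]'|grep -E 'pos|ft_f'; python3 -m creep '[[[0,0,0.7],[0,0,0]],[[0,0,0],[0,0,0]]]'|grep -E 'pos|ft_f'
```

```text
eef_pos: [0.5225, -0.1657, 0.0533]
ft_force: [0.2, 0.0, -0.2]
eef_pos: [0.5228, -0.1659, 0.0524]
ft_force: [-1.7, 0.3, 4.7]
eef_pos: [0.5229, -0.1659, 0.0522]
ft_force: [-2.5, 0.7, 9.8]
eef_pos: [0.5229, -0.1659, 0.0521]
ft_force: [-3.9, 0.7, 13.5]
```

```bash
python3 -m creep '[[[0,0,0.8],[0,0,0]],[[0,0,0],[0,0,0]],[[0,0,0],[0,0,0]]]'|grep -E 'pos|ft_f'; python3 -m creep '[[[0,0,0.5],[0,0,0]],[[0,0,0],[0,0,0]],[[0,0,0],[0,0,0]]]'|grep -E 'pos|ft_f'; python3 -m creep '[[[0,0,-12],[0,0,0]],[[15,14,0],[0,0,0]],[[14,14,0],[0,0,0]],[[0,0,0],[0,0,0]],[[0,0,4],[0,0,0]],[[0,0,0],[0,0,0]]]'|grep -E 'pos|ft_f'; python3 tilt.py
```

```text
eef_pos: [0.523, -0.1659, 0.0519]
ft_force: [-4.9, 2.2, 16.2]
eef_pos: [0.523, -0.1659, 0.0518]
ft_force: [-6.8, 0.9, 18.9]
eef_pos: [0.5413, -0.1305, 0.056]
ft_force: [-0.1, -0.8, -0.2]
41.45 [ 0.5413 -0.1305  0.056 ] ring z 0.0769 slope [0.0052 0.0034] 2666 deg hist [519 160   1   0 179 606 616 585]
((0.5149925351142883, -0.13691267371177673), 0.029358942061662674)
```

```bash
python3 -m creep '[[[0,0,1.5],[0,0,0]],[[0,0,1],[0,0,0]],[[0,0,1],[0,0,0]],[[0,0,1],[0,0,0]],[[0,0,0],[0,0,0]]]'|grep -E 'pos|ft_f'; python3 -m creep '[[[0,0,1],[0,0,0]],[[0,0,0],[0,0,0]]]'|grep -E 'pos|ft_f';  python3 -m creep '[[[0,0,1],[0,0,0]],[[0,0,0],[0,0,0]]]'|grep -E 'pos|ft_f'; python3 -m creep '[[[0,0,0.7],[0,0,0]],[[0,0,0],[0,0,0]]]'|grep -E 'pos|ft_f'
```

```text
eef_pos: [0.5422, -0.1306, 0.0527]
ft_force: [-1.3, 0.5, 2.6]
eef_pos: [0.5424, -0.1306, 0.0524]
ft_force: [-1.8, -0.2, 6.6]
eef_pos: [0.5424, -0.1306, 0.0522]
ft_force: [-3.4, 0.5, 11.2]
eef_pos: [0.5425, -0.1306, 0.0521]
ft_force: [-4.1, 0.9, 14.2]
```

```bash
python3 -m creep '[[[0,0,0.8],[0,0,0]],[[0,0,0],[0,0,0]]]'|grep -E 'pos|ft_f'; python3 -m creep '[[[0,0,0.4],[0,0,0]],[[0,0,0],[0,0,0]]]'|grep -E 'pos|ft_f'; python3 -m creep '[[[0,0,-11],[0,0,0]],[[0,-25,0],[0,0,0]],[[0,-30,0],[0,0,0]],[[0,0,0],[0,0,0]],[[0,0,4],[0,0,0]],[[0,0,0],[0,0,0]]]'|grep -E 'pos|ft_f'; python3 -m creep '[[[0,0,1],[0,0,0]],[[0,0,1],[0,0,0]],[[0,0,0],[0,0,0]]]'|grep -E 'pos|ft_f'
```

```text
eef_pos: [0.5425, -0.1306, 0.0519]
ft_force: [-5.6, 1.0, 18.0]
eef_pos: [0.5426, -0.1306, 0.0519]
ft_force: [-7.8, 1.3, 19.9]
eef_pos: [0.4897, -0.1445, 0.0551]
ft_force: [0.4, 0.0, -0.3]
eef_pos: [0.4891, -0.1446, 0.0533]
ft_force: [-0.7, -0.4, -0.0]
```

```bash
python3 -m creep '[[[0,0,1],[0,0,0]],[[0,0,1],[0,0,0]],[[0,0,0],[0,0,0]]]'|grep -E 'pos|ft_f'; python3 -m creep '[[[0,0,1],[0,0,0]],[[0,0,0],[0,0,0]]]'|grep -E 'pos|ft_f';  python3 -m creep '[[[0,0,1],[0,0,0]],[[0,0,0],[0,0,0]]]'|grep -E 'pos|ft_f'
```

```text
eef_pos: [0.4892, -0.1447, 0.0524]
ft_force: [-1.5, 0.9, 5.7]
eef_pos: [0.4893, -0.1447, 0.0522]
ft_force: [-3.5, 1.6, 10.8]
eef_pos: [0.4893, -0.1447, 0.052]
ft_force: [-4.6, 1.7, 16.7]
```

```bash
python3 -m creep '[[[0,0,0.6],[0,0,0]],[[0,0,0],[0,0,0]]]'|grep -E 'pos|ft_f'; python3 -m creep '[[[0,0,-12],[0,0,0]],[[-20,10,-30],[0,0,0]],[[-40,20,-30],[0,0,0]],[[-20,10,-20],[0,0,0]],[[0,0,0],[0,0,0]],[[0,0,0],[0,0,0]]]'|grep -E 'pos|ft_f'; cat > chk.py <<'E'
from h import *
o=bot.get_obs()
for n in ('wrist','scene','side'):
    p=vision.camera(n); c=cloud(p,o).reshape(-1,3); c=c[p['z_map'].ravel()>0]
    for x,y,z0 in [(.515,-.137,.076),(.38,-.079,.0385),(.78,-.023,.0385)]:
        k=c[(np.hypot(c[:,0]-x,c[:,1]-y)<.04)&(abs(c[:,2]-z0)<.006)]
        if len(k)<40: continue
        x,y=cv2.minEnclosingCircle(k[:,:2].astype(np.float32))[0]
        r=np.hypot(c[:,0]-x,c[:,1]-y); q=c[(r>.024)&(r<.0285)&(abs(c[:,2]-z0)<.008)]; A=np.c_[q[:,0]-x,q[:,1]-y,np.ones(len(q))]; w=np.ones(len(q),bool)
        for i in range(8): s=np.linalg.lstsq(A[w],q[w,2],rcond=None)[0]; w=abs(q[:,2]-A@s)<.002
        b=c[(r>.033)&(r<.06)&(abs(c[:,2])<.015)]
        print(n,np.round((x,y),4),'ring',s[2].round(5),'err',(s[2]-z0).round(5),'slope',s[:2].round(3),w.sum())
E
python3 chk.py; python3 - <<'E'
from h import *
p=vision.camera('wrist'); cv2.imwrite('pics/w8.png',p['image'])
E
```

```text
eef_pos: [0.4893, -0.1447, 0.0519]
ft_force: [-6.2, 2.0, 19.2]
eef_pos: [0.5471, -0.211, 0.1397]
ft_force: [0.3, 0.0, -0.9]
wrist [ 0.515  -0.1368] ring 0.07688 err 0.00088 slope [0.003 0.004] 2617
wrist [ 0.3902 -0.1039] ring 0.0 err -0.0385 slope [0. 0.] 0
scene [ 0.5164 -0.1367] ring 0.07613 err 0.00013 slope [0.004 0.013] 125
scene [ 0.383  -0.0778] ring 0.03881 err 0.00031 slope [-0.002 -0.029] 155
scene [ 0.7807 -0.0226] ring 0.0385 err -0.0 slope [0.007 0.001] 97
side [ 0.5143 -0.1376] ring 0.07496 err -0.00104 slope [0.003 0.003] 142
side [ 0.3828 -0.08  ] ring 0.03738 err -0.00112 slope [0.008 0.012] 124
```

View pics/w8.png

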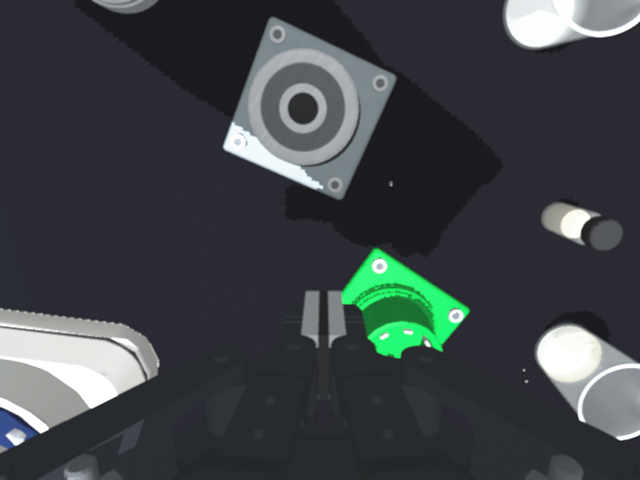

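The cup sits level at px (303,107) and covers the housing. Against the reference cups on the bench, the scene and side cameras put its ring within about 0.2 mm of the home height. The robot is clear, so I'm handing in.

```bash
python3 -c "
from workcell import workorder
print(workorder.job_done())"
```

```text
the job is handed in; nothing more can be done
None
```

The cup was set in the grey housing, released and pressed home side by side with readings never above 20 N; cameras show it level and flush to about 0.2 mm, the robot was clear with the bystanders untouched as far as I saw, and the job was handed in at about 47 s with no verdict returned.

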